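Put the microscope parts back in their fitted trays

ROBOT

A 7-joint arm with a two-finger parallel gripper is mounted at the origin on the work surface. World frame = base frame: x ahead of the robot, y to its left, z up, the work surface at z = 0. Lengths are in m, angles in rad, forces in N, time in s.
With the tool pointing down it reaches from about 0.425 to 0.925 m from the base axis. Payload 6.8 kg.
Tool frame: the origin (TCP) lies between the finger pads; the fingertips stand finger_overhang ahead of it and the grasp point (between the pads) lies 6 mm ahead of it (finger_overhang is the distance from the TCP to the fingertips, in m); z points along the fingers, y is the line along which they close (so a half turn about z gives the same grasp; the last joint's range is limited). The gripper opens to 85 mm and grips with 20 to 120 N. Pads are 22 mm wide; open, the fingers measure 114 mm over their backs; the gripper's body (76 mm by 85 mm) begins 54 mm behind the grasp point. The pads swing forward as they close: fully open they stand 13 mm farther back than shut.
Start: joints at [-0.108, 0.477, 0.022, 1.555, -0.011, 1.109, -0.083], TCP at [0.675, 0, 0.256] pointing down, gripper open.
Joint ranges: [-2.96, 2.96], [-0.34, 2.1], [-1.41, 1.46], [0.24, 2.44], [-1.37, 4.51], [0.17, 1.92], [-2.96, 2.96]. Speed limits (rad/s): [2.39, 2.39, 3.14, 3.14, 3.14, 3.14, 3.14].

INTERFACE

Orientations are given as a unit quaternion [w, x, y, z].
In Python, from station import * gives the robot as it stands.
- The arm moves only by the tool drive_tool, never from a script. Its argument "increments" is a list of rows, each an object of numbers: "claw": the finger opening in m, from 0 to 0.0854; "dx", "dy", "dz": the shift along the tool's x, y, z in m; "wx", "wy", "wz": the turn, a rotation vector about the tool's x, y, z in degrees. A call has 1 to 20 rows; each row shifts and turns the commanded pose from where the row before left it, along the tool's axes as they then stand; what a row does not reach is not made up. A row lasts 1/8 s, in which the tool goes at most 62.5 mm and 10.7 degrees, less where a joint would pass 70% of its speed; a pose out of reach is approached as far as the arm can. A call with a gripper value outside its range is refused whole. The fingers move at their own pace and stop on an object; "newtons" is the grip in N (left out, the last holds). Time passes only in rows, so rows that do not move let the fingers close. It gives the time, the measured TCP pose, the force, the opening and the grip force at its end, in the units of the state.
- get_obs(): the state, without advancing time (a new reading comes with each control period).
- read_camera(name): name is "scene" or "side" or "wrist"; returns (picture, depth): 480x640x3 uint8, red, green, blue; 480x640 float32, m along the optical axis (not along the pixel's ray), 0 where there is no reading.
- calibration(name): a dict with "intrinsics" (3x3 intrinsics, pixels), "R" (3x3) and "t" (3): a world point X has camera coordinates R X + t; the wrist camera has in their place "mount" (4x4, takes a point from camera to tool coordinates, whose origin is the TCP and whose axes are the flange's). Camera axes: x right, y down, z forward; pixel columns grow to the right and rows downward; lengths in m; the calibration is good to about 2 mm. A picture is of the moment at which its call begins: read the wrist's pose just before it. calibration takes no time and is no camera call.
- hand_in(): hands the job in; it is judged then, once.
The state is a dict: "t": time; "q": joint angles; "joint_vel": joint speeds; "joint_torque": joint torques, N m; "eef_pos": TCP position; "tool_rot": TCP orientation; "contact_force": force on the tool from outside, world axes, zero at the start; "torque": the same for the moment, N m; "gripper_width": opening from 0.0 (shut) to 1.0 (fully open); "grasp_force": force on a finger pad.
Only numpy, scipy, OpenCV 4.12 (cv2) and the standard library are available. Lean on these libraries where they do the work, as an engineer would, in place of code of your own. Each camera call takes 0.05 s, during which the arm holds its last target. There are 200 camera calls.

TASK

Put the four microscope parts away, each upright and flat on the floor of the shallow light grey tray that fits its outline: the condenser in the large round one, the eyepiece in the small round one (still standing on its eyecup), the slide box in the oblong one and the lamp module in the square one. Set them down gently, never dropping or tossing them, and leave the dropper bottle and the petri dish where they stand.

Things in the scene. Friction and masses are not known exactly. Their poses are not given: they have to be found in the camera images.
- condenser: Substage condenser: bare-metal round drum with a dark band near its foot, 52 mm diameter up to 31 mm height, then a 40 mm diameter collar with a glass lens on top; 40 mm high in all, 0.13 to 0.25 kg. Loose, standing upright on the bench; origin at the centre of its underside, z up.
- eyepiece: Microscope eyepiece standing on its eyecup: black round eyecup and shoulder, 34 mm diameter to 22 mm height and 31 mm diameter to 30 mm, then a bare steel tube of 24 mm diameter up to 64 mm; 0.06 to 0.13 kg. Loose, standing upright on the bench; origin at the centre of its underside, z up.
- slidebox: Closed grey plastic slide box, 84 mm (its x) by 36 mm (its y) by 34 mm high, pale label on top; 0.08 to 0.17 kg. Loose, standing upright on the bench; origin at the centre of its underside, z up.
- lamp: Lamp module: bare-metal square block with thin dark grooves round its sides, 48 mm (x) by 48 mm (y) by 36 mm high, round white window in a dark ring on top; 0.14 to 0.28 kg. Loose, standing upright on the bench; origin at the centre of its underside, z up.
- nest_condenser: Condenser's nest: the larger round shallow light grey tray, 78 mm outside and 68 mm inside diameter. Fixed to the bench; origin at the centre of its underside, on the bench top, z up. Floor 3 mm thick, rim 5 mm thick whose top is 9 mm above the bench, darker grey lining on the floor, 8 mm of play on every side of the part when centred.
- nest_eyepiece: Eyepiece's nest: the smaller round shallow light grey tray, 60 mm outside and 50 mm inside diameter. Fixed to the bench; origin at the centre of its underside, on the bench top, z up. Floor 3 mm thick, rim 5 mm thick whose top is 9 mm above the bench, darker grey lining on the floor, 8 mm of play on every side of the part when centred.
- nest_slidebox: Slide box's nest: the oblong shallow light grey tray, 110 mm (its x) by 62 mm (y) outside, 100 by 52 mm inside. Fixed to the bench; origin at the centre of its underside, on the bench top, z up. Floor 3 mm thick, rim 5 mm thick whose top is 9 mm above the bench, darker grey lining on the floor, 8 mm of play on every side of the part when centred.
- nest_lamp: Lamp module's nest: the square shallow light grey tray, 74 by 74 mm outside, 64 by 64 mm inside, sides along its x and y. Fixed to the bench; origin at the centre of its underside, on the bench top, z up. Floor 3 mm thick, rim 5 mm thick whose top is 9 mm above the bench, darker grey lining on the floor, 8 mm of play on every side of the part when centred.
- dropper: Bystander: small amber dropper bottle, 26 mm diameter, 58 mm high, standing loose among the parts; origin at the centre of its underside.
- petri: Bystander: clear closed petri dish with pale jelly, 90 mm diameter, 16 mm high, loose on the bench beyond the parts; origin at the centre of its underside.
There are look-alikes about, which are no part of the job. What is shaped like the slidebox but green or red is not meant.

How it is judged:
By the outcome, as a careful person would: the job done as asked, in the order asked, and still so for the second after the job is handed in, with the robot touching nothing.
It also fails if it takes over 120 s, if anything falls off the work surface, if the arm or the gripper's body presses on something with over 40 N, if the wrist force passes 120 N, or if a joint passes its speed limit or range.

## Working session

There is one attempt and no reset: what is moved stays moved. The work goes in short steps, Python scripts to look and compute and a tool call to move; the robot and the scene stay as the last step left them, time stands still between calls to the robot, and variables do not carry over. Pictures are saved under pics/ and viewed, at most 14 in all, crops included, and the job is handed in when it is done.

Besides the shell and the picture viewer there is one more tool, called as name([rows], argument=value, ...), one row to a line, values as JSON. drive_tool: Moves the arm, as the interface text tells. Its arguments: {"type":"object","properties":{"increments":{"type":"array","items":{"type":"object","properties":{"claw":{"type":"number"},"dx":{"type":"number"},"dy":{"type":"number"},"dz":{"type":"number"},"wx":{"type":"number"},"wy":{"type":"number"},"wz":{"type":"number"}}}},"newtons":{"type":"number"}},"required":["increments"]}

```bash
mkdir -p pics; ls
python3 - <<'E'
from station import *
import cv2, numpy as np
o=get_obs();print({k:np.round(v,3).tolist() for k,v in o.items()})
np.set_printoptions(precision=4,suppress=True)
for n in ["scene","side","wrist"]:
    p,d=read_camera(n);cv2.imwrite(f"pics/{n}0.png",p[:,:,::-1]);np.save(f"pics/{n}0.npy",d)
    print(n,calibration(n),(d>0).mean())
E
```

```text
(no output)
```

View pics/scene0.png

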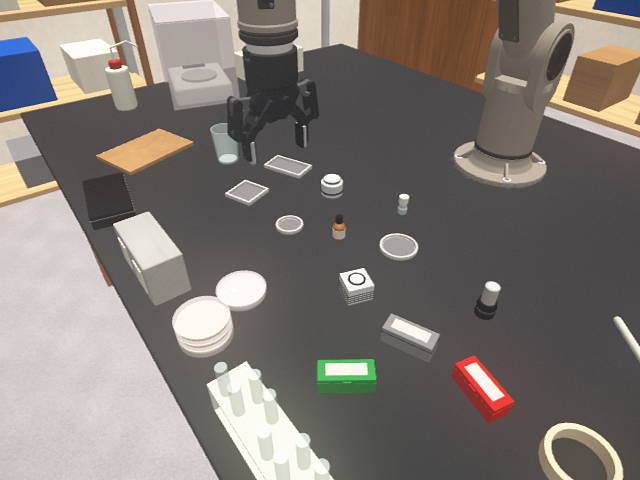

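View pics/side0.png

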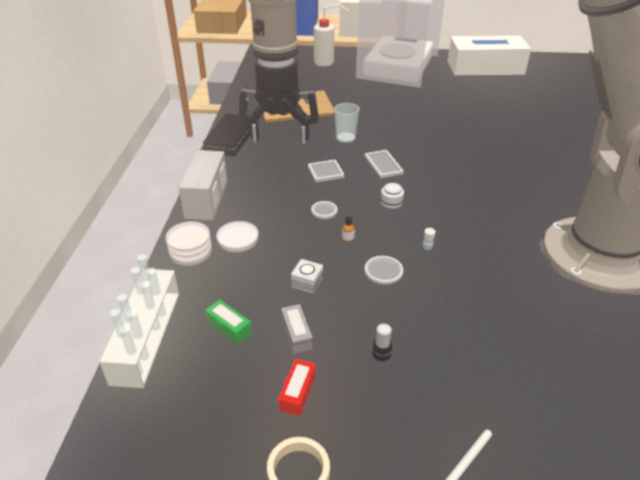

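View pics/wrist0.png

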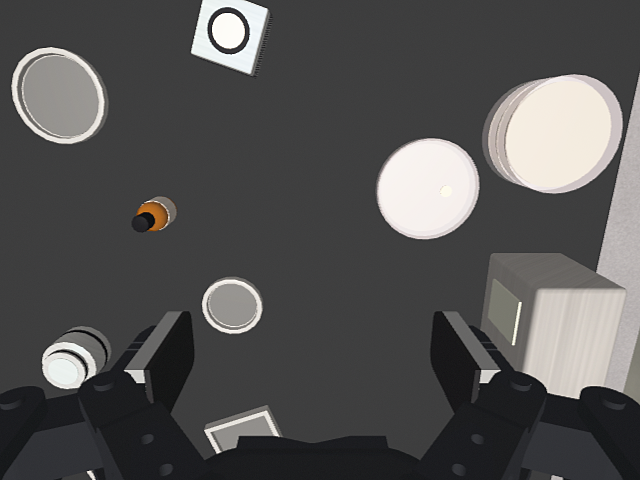

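The scene view shows the condenser at (332,184), eyepiece (488,300), slide box (410,334) and lamp (357,285). The nests are at (398,246) for the condenser, (289,224) for the eyepiece, (288,166) oblong and (247,191) square. The dropper is at (339,228). The side view shows the same things at (392,193), (383,340), (297,328) and (307,275), with nests at (384,270), (324,210), (384,163) and (326,171). The wrist view shows the lamp, two round nests, the dropper and the condenser.

```bash
cat > h.py <<'E'
from station import *
import cv2, numpy as np
from scipy.spatial.transform import Rotation as Ro
np.set_printoptions(precision=4,suppress=True)
def cam(n,o=None):
    c=calibration(n);K=c["intrinsics"]
    if n!="wrist": R=c["R"];return K,R.T,-R.T@c["t"]
    o=o or get_obs();w,x,y,z=o["tool_rot"];R=Ro.from_quat([x,y,z,w]).as_matrix();M=c["mount"]
    return K,R@M[:3,:3],R@M[:3,3]+o["eef_pos"]
def ray(C,px):
    K,R,p=C;return p,R@np.linalg.solve(K,[px[0],px[1],1.])
def plane(C,px,z):
    p,d=ray(C,px);return p+d*(z-p[2])/d[2]
def tri(C1,a,C2,b):
    p,d=ray(C1,a);q,e=ray(C2,b);s=np.linalg.lstsq(np.c_[d,-e],q-p,rcond=None)[0]
    P,Q=p+s[0]*d,q+s[1]*e;return (P+Q)/2,np.linalg.norm(P-Q)
def blob(img,px,lo,hi=256,r=45,sat=None):
    """contour of the brightness component nearest px"""
    x,y=px;g=img.max(2).astype(int);m=((g>=lo)&(g<hi))
    if sat: m&=(g-img.min(2)<sat)
    k=np.zeros(m.shape,np.uint8);k[max(0,y-r):y+r,max(0,x-r):x+r]=m[max(0,y-r):y+r,max(0,x-r):x+r]
    cs=cv2.findContours(k,cv2.RETR_EXTERNAL,cv2.CHAIN_APPROX_NONE)[0]
    cs=[c for c in cs if len(c)>12]
    return max(cs,key=lambda c:cv2.pointPolygonTest(c,(float(x),float(y)),True))
def cen(c):
    m=cv2.moments(c);return np.array([m["m10"],m["m01"]])/m["m00"]
E
python3 - <<'E'
from h import *
im={n:cv2.imread(f"pics/{n}0.png") for n in("scene","side")}
C={n:cam(n) for n in im}
L=dict(n_con=((398,246),(384,270),75),n_eye=((289,224),(324,210),75),n_sl=((288,166),(384,163),75),n_la=((247,191),(326,171),75),
 con_top=((332,179),(392,188),205),eye_top=((492,287),(384,329),150),slide_label=((411,332),(297,323),200),lamp_win=((357,279),(307,270),200))
for k,(a,b,lo) in L.items():
    ca=blob(im["scene"],a,lo);cb=blob(im["side"],b,lo);P,e=tri(C["scene"],cen(ca),C["side"],cen(cb))
    z=.009
    print(k,cen(ca),cv2.contourArea(ca),cen(cb),cv2.contourArea(cb),"tri",P,"gap",round(e,4),end=" ")
    if k[:2]=="n_" or k=="slide_label":
        z=.009 if k[:2]=="n_" else .034
        for n,c in(("scene",ca),("side",cb)):
            w=np.array([plane(C[n],p[0],z)[:2] for p in c]).astype(np.float32)
            r=cv2.minAreaRect(w*1000);print(n,np.round(r[0],1),np.round(r[1],1),round(r[2],1),end=" ")
    print()
v=np.hstack([cv2.resize(im["scene"][150:350,220:520],None,fx=1.33,fy=1.33),cv2.resize(im["side"][150:350,250:450],None,fx=1.33,fy=1.33)])
cv2.imwrite("pics/z.png",cv2.resize(v,None,fx=1.15,fy=1.15))
E
```

```text
n_con [397.5166 245.4911] 7918.0 [383.5 269.5] 7921.0 tri [0.4586 0.0888 0.0021] gap 0.0051 scene [441.4  85.3] [298.5 204.8] 49.9 side [451.8  87.5] [198.3 274.5] 2.9 
n_eye [288.4337 223.5912] 7902.0 [323.5 209.5] 7921.0 tri [ 0.5965 -0.1046  0.0048] gap 0.0049 scene [ 593.5 -127.5] [326.4 220.6] 52.9 side [ 597.4 -112.5] [229.1 349.5] 4.2 
n_sl [289.5921 169.1989] 7062.5 [383.5 162.5] 7921.0 tri [ 0.4563 -0.3133  0.0024] gap 0.008 scene [ 439.  -347.9] [482.1 238.4] 52.0 side [ 442.9 -336. ] [259.3 444.6] 2.9 
n_la [246.4015 191.3096] 7737.0 [325.5977 170.6995] 7880.0 tri [ 0.6036 -0.2755  0.0025] gap 0.0056 scene [ 602.4 -309.3] [416.8 248.2] 56.1 side [ 604.4 -284.4] [254.3 422. ] 4.1 
con_top [331.5761 177.7826] 92.0 [392.3959 190.4862] 205.0 tri [ 0.4379 -0.1558  0.0347] gap 0.0101 
eye_top [492.4685 286.1321] 108.5 [384.0693 332.3394] 192.5 tri [0.4627 0.3062 0.0581] gap 0.0085 
slide_label [411.0075 330.0505] 379.5 [295.9489 321.6054] 313.0 tri [0.6182 0.2753 0.034 ] gap 0.0034 scene [617.1 272.7] [21.4 61.4] 21.5 side [619.  276.6] [23.2 64.1] 21.3 
lamp_win [356.1871 279.3211] 464.0 [306.8177 269.6897] 368.5 tri [0.6121 0.1365 0.0333] gap 0.0036
```

View pics/z.png

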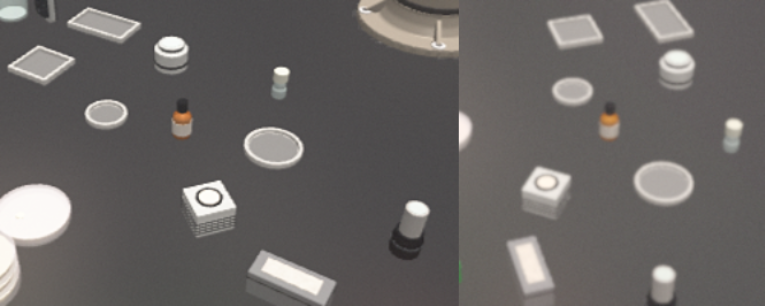

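The enlarged crop confirms the identities. The nests need a higher threshold, because the bench was included at 75.

Run:
```python
from h import *
im={n:cv2.imread(f"pics/{n}0.png") for n in("scene","side")}
C={n:cam(n) for n in im}
L=dict(n_con=((398,246),(384,270)),n_eye=((289,224),(324,210)),n_sl=((288,166),(384,163)),n_la=((247,191),(326,171)))
for lo in (110,130):
  for k,(a,b) in L.items():
    ca=blob(im["scene"],a,lo,r=32);cb=blob(im["side"],b,lo,r=32);P,e=tri(C["scene"],cen(ca),C["side"],cen(cb))
    print(k,cen(ca),cen(cb),"tri",P,"gap",round(e,4),end=" ")
    for n,c in(("scene",ca),("side",cb)):
            w=np.array([plane(C[n],p[0],.009)[:2] for p in c]).astype(np.float32)
            r=cv2.minAreaRect(w*1000);print(n,np.round(r[0],1),np.round(r[1],1),round(r[2],1),end=" ")
    print()
```

```text
n_con [398.3101 246.213 ] [383.4067 269.3244] tri [0.4592 0.0911 0.0033] gap 0.003 scene [462.1  93.8] [85.4 78.9] 52.9 side [461.1  98.4] [93.5 81.3] 88.0 
n_eye [289.0259 224.3156] [323.9442 209.3791] tri [ 0.5956 -0.1042  0.0041] gap 0.0026 scene [ 598.2 -100.9] [68.1 60.6] 52.9 side [595.2 -95.8] [65.  73.8] 4.4 
n_sl [287.718  165.8881] [383.584  163.1876] tri [ 0.4553 -0.321   0.0022] gap 0.0032 scene [ 460.  -315.6] [ 76.1 120.1] 22.4 side [ 456.8 -310. ] [ 75.8 135. ] 22.2 
n_la [246.6171 191.9578] [325.581  170.1495] tri [ 0.6038 -0.275   0.0027] gap 0.0026 scene [ 606.2 -269.7] [85.  84.6] 20.8 side [ 603.  -264.4] [84.5 99.6] 20.4 
n_con [398.3697 246.0302] [383.4757 269.1586] tri [0.4591 0.0911 0.0038] gap 0.003 scene [461.4  92.5] [82.5 78.4] 53.0 side [459.6  98.8] [80.1 87.1] 4.4 
n_eye [288.9686 224.0093] [323.986  209.1205] tri [ 0.5956 -0.1045  0.0047] gap 0.0026 scene [ 597.2 -102.3] [64.7 60.5] 52.9 side [595.3 -97.7] [60.6 70.1] 4.4 
n_sl [287.5831 165.6838] [383.7251 163.0616] tri [ 0.4548 -0.3222  0.002 ] gap 0.0034 scene [ 459.6 -316.4] [ 73.8 118.9] 22.4 side [ 456.2 -310. ] [ 70.8 129. ] 22.4 
n_la [246.5848 191.7229] [325.7647 170.0825] tri [ 0.6034 -0.2759  0.0025] gap 0.0029 scene [ 605.7 -269.9] [83.5 84.2] 20.3 side [ 602.5 -264.7] [80.6 93.6] 20.3
```

drive_tool([
  {"claw":0.085,"dx":-0.019,"dy":-0.03,"dz":0.01},
  {"dx":-0.02,"dy":-0.03,"dz":0.01},
  {"dx":-0.02,"dy":-0.03,"dz":0.01},
  {"dx":-0.02,"dy":-0.03,"dz":0.01},
  {"dx":-0.02,"dy":-0.03,"dz":0.01},
  {"dx":-0.02,"dy":-0.03,"dz":0.01},
  {"dx":-0.019,"dy":-0.03,"dz":0.01},
  {"dx":-0.018,"dy":-0.027,"dz":0.006},
  {},
  {},
])

```text
schema error: expected keys claw, dx, dy, dz, wx, wy, wz
```

Run:
```python
from h import *
try: print(finger_overhang)
except Exception as e: print(e)
o=get_obs();p,d=read_camera("wrist");cv2.imwrite("pics/w1.png",p[:,:,::-1])
print(o["eef_pos"],o["tool_rot"],o["q"])
```

```text
0.025
[ 0.6746 -0.      0.2556] [-0.0005  0.7071  0.7071 -0.0005] [-0.1081  0.4776  0.0224  1.5562 -0.0115  1.1093 -0.0831]
```

View pics/w1.png

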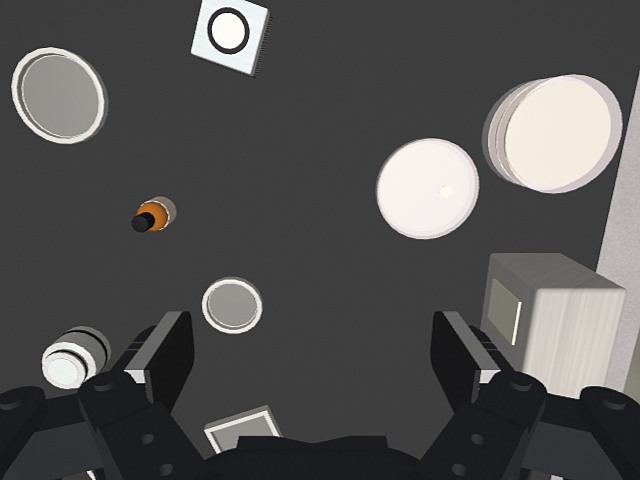

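The picture is unchanged because the move was refused: every key has to be given. I'm resending it with all the keys.

drive_tool([
  {"claw":0.085,"dx":-0.019,"dy":-0.03,"dz":0.01,"wx":0,"wy":0,"wz":0},
  {"claw":0.085,"dx":-0.02,"dy":-0.03,"dz":0.01,"wx":0,"wy":0,"wz":0},
  {"claw":0.085,"dx":-0.02,"dy":-0.03,"dz":0.01,"wx":0,"wy":0,"wz":0},
  {"claw":0.085,"dx":-0.02,"dy":-0.03,"dz":0.01,"wx":0,"wy":0,"wz":0},
  {"claw":0.085,"dx":-0.02,"dy":-0.03,"dz":0.01,"wx":0,"wy":0,"wz":0},
  {"claw":0.085,"dx":-0.02,"dy":-0.03,"dz":0.01,"wx":0,"wy":0,"wz":0},
  {"claw":0.085,"dx":-0.019,"dy":-0.03,"dz":0.01,"wx":0,"wy":0,"wz":0},
  {"claw":0.085,"dx":-0.018,"dy":-0.027,"dz":0.006,"wx":0,"wy":0,"wz":0},
  {"claw":0.085,"dx":0,"dy":0,"dz":0,"wx":0,"wy":0,"wz":0},
  {"claw":0.085,"dx":0,"dy":0,"dz":0,"wx":0,"wy":0,"wz":0},
])

```text
t: 1.45
eef_pos: [0.4388, -0.1557, 0.1806]
tool_rot: [0.0, 0.707, 0.707, 0.0]
contact_force: [-0.0, -0.7, -0.5]
gripper_width: 0.994
grasp_force: 0.0
```

Run:
```python
from h import *
o=get_obs();p,d=read_camera("wrist");cv2.imwrite("pics/w2.png",p[:,:,::-1])
print(o["eef_pos"],o["tool_rot"],o["q"])
```

```text
[ 0.4388 -0.1557  0.1806] [0.0004 0.707  0.7072 0.0004] [ 0.1513  0.2308  0.0639  2.1205 -0.021   0.7897  0.2284]
```

View pics/w2.png

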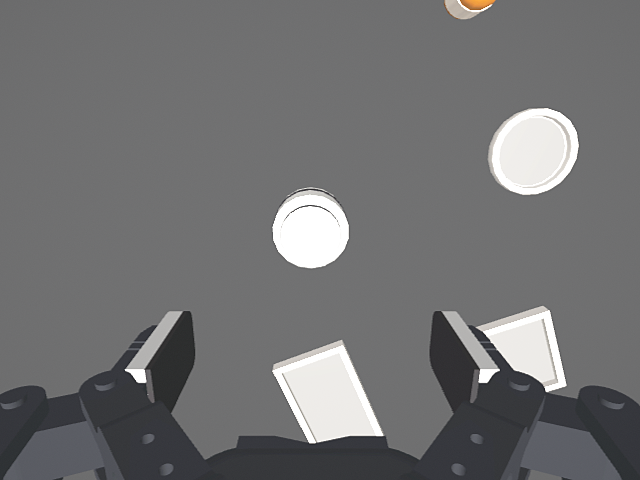

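The wrist view shows the condenser centred at about (311,232), the eyepiece nest at (534,151), and part of the oblong and square nests.

Run:
```python
from h import *
im=cv2.imread("pics/w2.png");C=cam("wrist")
def circ(c,z):
    w=np.array([plane(C,p[0],z)[:2] for p in c]).astype(np.float32)*1000
    return cv2.fitEllipse(w), cv2.minEnclosingCircle(w)
for lo in(150,200):
  c=blob(im,(311,232),lo,r=60);print(cv2.boundingRect(c),cen(c),circ(c,.031),circ(c,.04))
  h=[p for p in c if p[0][1]>225];print("lower half",circ(np.array(h),.031))
  c=blob(im,(534,151),lo,r=60);print(circ(c,.009),plane(C,cen(c),.009))
```

```text
(272, 190, 77, 79) [310.2906 229.2509] (((437.8008117675781, -156.1641387939453), (51.41678237915039, 54.546875), 179.35621643066406), ((437.96142578125, -155.99839782714844), 27.615510940551758)) (((437.8263244628906, -153.66709899902344), (49.68550109863281, 52.71019744873047), 179.35623168945312), ((437.9814758300781, -153.50694274902344), 26.685665130615234))
lower half (((437.7932434082031, -157.3636474609375), (51.530914306640625, 51.752830505371094), 105.07534790039062), ((437.7059326171875, -157.7181396484375), 26.271759033203125))
(((593.2617797851562, -105.58626556396484), (58.99355697631836, 62.08901596069336), 81.76502990722656), ((593.165283203125, -105.56657409667969), 31.33127212524414)) [ 0.5933 -0.1047  0.009 ]
(272, 190, 77, 78) [310.0354 229.9338] (((437.68402099609375, -156.50852966308594), (51.230831146240234, 53.43832015991211), 9.944095611572266), ((437.9143981933594, -155.86903381347656), 27.45273780822754)) (((437.7134704589844, -153.9998779296875), (49.50581359863281, 51.63896560668945), 9.944063186645508), ((437.93597412109375, -153.38194274902344), 26.528379440307617))
lower half (((437.8418884277344, -157.63180541992188), (50.50675964355469, 51.611785888671875), 97.17898559570312), ((437.7059326171875, -157.7181396484375), 26.271759033203125))
(((593.9673461914062, -105.52230834960938), (58.32009506225586, 60.471351623535156), 63.525611877441406), ((593.6688232421875, -105.20437622070312), 30.88251495361328)) [ 0.5939 -0.1046  0.009 ]
```

drive_tool([
  {"claw":0.085,"dx":-0.002,"dy":-0.001,"dz":0.03,"wx":0,"wy":0,"wz":0},
  {"claw":0.085,"dx":0,"dy":0,"dz":0.04,"wx":0,"wy":0,"wz":0},
  {"claw":0.085,"dx":0,"dy":0,"dz":0.04,"wx":0,"wy":0,"wz":0},
  {"claw":0.085,"dx":0,"dy":0,"dz":0.03,"wx":0,"wy":0,"wz":0},
  {"claw":0.085,"dx":0,"dy":0,"dz":0.01,"wx":0,"wy":0,"wz":0},
  {"claw":0.085,"dx":0,"dy":0,"dz":0,"wx":0,"wy":0,"wz":0},
  {"claw":0.06,"dx":0,"dy":0,"dz":0,"wx":0,"wy":0,"wz":0},
  {"claw":0.055,"dx":0,"dy":0,"dz":0,"wx":0,"wy":0,"wz":0},
  {"claw":0.045,"dx":0,"dy":0,"dz":0,"wx":0,"wy":0,"wz":0},
  {"claw":0.04,"dx":0,"dy":0,"dz":0,"wx":0,"wy":0,"wz":0},
  {"claw":0.04,"dx":0,"dy":0,"dz":0,"wx":0,"wy":0,"wz":0},
  {"claw":0.04,"dx":0,"dy":0,"dz":0,"wx":0,"wy":0,"wz":0},
], newtons=40)

```text
t: 3.0
eef_pos: [0.4378, -0.1582, 0.0316]
tool_rot: [0.001, 0.707, 0.707, 0.001]
contact_force: [-1.3, -0.8, 9.0]
gripper_width: 0.593
grasp_force: 40.2
```

drive_tool([
  {"claw":0.04,"dx":0,"dy":0,"dz":-0.01,"wx":0,"wy":0,"wz":0},
  {"claw":0.04,"dx":0,"dy":0,"dz":-0.03,"wx":0,"wy":0,"wz":0},
  {"claw":0.04,"dx":0,"dy":0,"dz":-0.04,"wx":0,"wy":0,"wz":0},
  {"claw":0.04,"dx":0,"dy":0,"dz":-0.04,"wx":0,"wy":0,"wz":0},
  {"claw":0.04,"dx":0.02,"dy":0.005,"dz":-0.03,"wx":0,"wy":0,"wz":0},
  {"claw":0.04,"dx":0.04,"dy":0.005,"dz":-0.02,"wx":0,"wy":0,"wz":0},
  {"claw":0.04,"dx":0.04,"dy":0.005,"dz":0,"wx":0,"wy":0,"wz":0},
  {"claw":0.04,"dx":0.04,"dy":0.005,"dz":0,"wx":0,"wy":0,"wz":0},
  {"claw":0.04,"dx":0.02,"dy":0,"dz":0,"wx":0,"wy":0,"wz":0},
  {"claw":0.04,"dx":0,"dy":0,"dz":0,"wx":0,"wy":0,"wz":0},
  {"claw":0.04,"dx":0,"dy":0,"dz":0,"wx":0,"wy":0,"wz":0},
])

```text
t: 4.38
eef_pos: [0.4567, 0.001, 0.2005]
tool_rot: [0.0, 0.707, 0.707, -0.0]
contact_force: [0.4, 0.2, -2.4]
gripper_width: 0.59
grasp_force: 42.6
```

Run:
```python
from h import *
o=get_obs();p,d=read_camera("wrist");cv2.imwrite("pics/w3.png",p[:,:,::-1])
im=p[:,:,::-1];C=cam("wrist",o);print(o["eef_pos"],o["tool_rot"],o["gripper_width"])
K,R,q=C;uv=K@R.T@(np.array([.459,.091,.009])-q);uv=uv[:2]/uv[2];print(uv)
```

```text
[0.4567 0.001  0.2005] [ 0.0001  0.7074  0.7068 -0.0003] 0.5904415933558076
[315.5019  92.414 ]
```

View pics/w3.png

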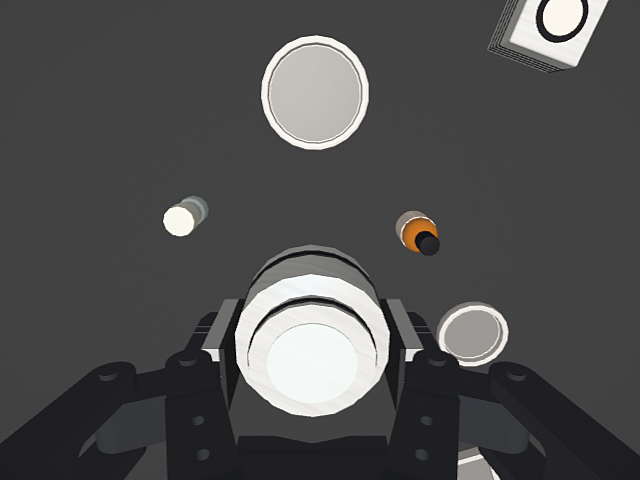

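The nest sits at (315,93), where I predicted it, and the condenser is centred in the grip. I'm lowering it now.

drive_tool([
  {"claw":0.04,"dx":0.03,"dy":0.001,"dz":0.01,"wx":0,"wy":0,"wz":0},
  {"claw":0.04,"dx":0.03,"dy":0.001,"dz":0.02,"wx":0,"wy":0,"wz":0},
  {"claw":0.04,"dx":0.03,"dy":0,"dz":0.03,"wx":0,"wy":0,"wz":0},
  {"claw":0.04,"dx":0,"dy":0,"dz":0.03,"wx":0,"wy":0,"wz":0},
  {"claw":0.04,"dx":0,"dy":0,"dz":0.03,"wx":0,"wy":0,"wz":0},
  {"claw":0.04,"dx":0,"dy":0,"dz":0.025,"wx":0,"wy":0,"wz":0},
  {"claw":0.04,"dx":0,"dy":0,"dz":0.01,"wx":0,"wy":0,"wz":0},
  {"claw":0.04,"dx":0,"dy":0,"dz":0.005,"wx":0,"wy":0,"wz":0},
  {"claw":0.04,"dx":0,"dy":0,"dz":0.003,"wx":0,"wy":0,"wz":0},
  {"claw":0.04,"dx":0,"dy":0,"dz":0.0,"wx":0,"wy":0,"wz":0},
  {"claw":0.04,"dx":0,"dy":0,"dz":0.0,"wx":0,"wy":0,"wz":0},
])

```text
t: 5.8
eef_pos: [0.4594, 0.0921, 0.0378]
tool_rot: [0.0, 0.707, 0.707, 0.0]
contact_force: [-0.1, 0.9, -3.1]
gripper_width: 0.594
grasp_force: 42.6
```

drive_tool([
  {"claw":0.04,"dx":0,"dy":0,"dz":0.001,"wx":0,"wy":0,"wz":0},
  {"claw":0.04,"dx":0,"dy":0,"dz":0.001,"wx":0,"wy":0,"wz":0},
  {"claw":0.04,"dx":0,"dy":0,"dz":0.0005,"wx":0,"wy":0,"wz":0},
  {"claw":0.04,"dx":0,"dy":0,"dz":0.0,"wx":0,"wy":0,"wz":0},
])

```text
t: 6.3
eef_pos: [0.459, 0.092, 0.0348]
tool_rot: [-0.0, 0.707, 0.707, -0.0]
contact_force: [-0.6, 0.0, -1.4]
gripper_width: 0.59
grasp_force: 42.6
```

drive_tool([
  {"claw":0.04,"dx":0,"dy":0,"dz":0.001,"wx":0,"wy":0,"wz":0},
  {"claw":0.04,"dx":0,"dy":0,"dz":0.0,"wx":0,"wy":0,"wz":0},
  {"claw":0.054,"dx":0,"dy":0,"dz":0.0,"wx":0,"wy":0,"wz":0},
  {"claw":0.058,"dx":0,"dy":0,"dz":0.0,"wx":0,"wy":0,"wz":0},
  {"claw":0.065,"dx":0,"dy":0,"dz":0,"wx":0,"wy":0,"wz":0},
  {"claw":0.075,"dx":0,"dy":0,"dz":-0.005,"wx":0,"wy":0,"wz":0},
  {"claw":0.085,"dx":0,"dy":0,"dz":-0.01,"wx":0,"wy":0,"wz":0},
  {"claw":0.085,"dx":0,"dy":0,"dz":-0.03,"wx":0,"wy":0,"wz":0},
  {"claw":0.085,"dx":0,"dy":0,"dz":-0.04,"wx":0,"wy":0,"wz":0},
  {"claw":0.085,"dx":0.03,"dy":0,"dz":-0.04,"wx":0,"wy":0,"wz":0},
  {"claw":0.085,"dx":0.03,"dy":0,"dz":-0.03,"wx":0,"wy":0,"wz":0},
  {"claw":0.085,"dx":0.04,"dy":0,"dz":0,"wx":0,"wy":0,"wz":0},
  {"claw":0.085,"dx":0.04,"dy":0.001,"dz":0,"wx":0,"wy":0,"wz":0},
  {"claw":0.085,"dx":0.04,"dy":0.001,"dz":0,"wx":0,"wy":0,"wz":0},
  {"claw":0.085,"dx":0.02,"dy":0.001,"dz":0,"wx":0,"wy":0,"wz":0},
  {"claw":0.085,"dx":0,"dy":0,"dz":0,"wx":0,"wy":0,"wz":0},
  {"claw":0.085,"dx":0,"dy":0,"dz":0,"wx":0,"wy":0,"wz":0},
])

```text
t: 8.43
eef_pos: [0.4623, 0.2899, 0.1887]
tool_rot: [0.0, 0.708, 0.706, -0.001]
contact_force: [0.3, 0.4, -0.5]
gripper_width: 0.994
grasp_force: 0.0
```

Run:
```python
from h import *
o=get_obs();p,d=read_camera("wrist");C=cam("wrist",o);cv2.imwrite("pics/w4.png",p[:,:,::-1])
s,_=read_camera("side")
print(o["eef_pos"],o["tool_rot"])
K,R,q=C;uv=K@R.T@(np.array([.4627,.306,.064])-q);uv=uv[:2]/uv[2];print(uv)
v=cv2.hconcat([cv2.resize(p,(480,360)),cv2.resize(s[180:380,260:420],(288,360))])[:,:,::-1];cv2.imwrite("pics/v4.png",v)
```

```text
[0.4623 0.2899 0.1887] [ 0.0004  0.7078  0.7064 -0.0006]
[313.2478 214.5603]
```

View pics/v4.png

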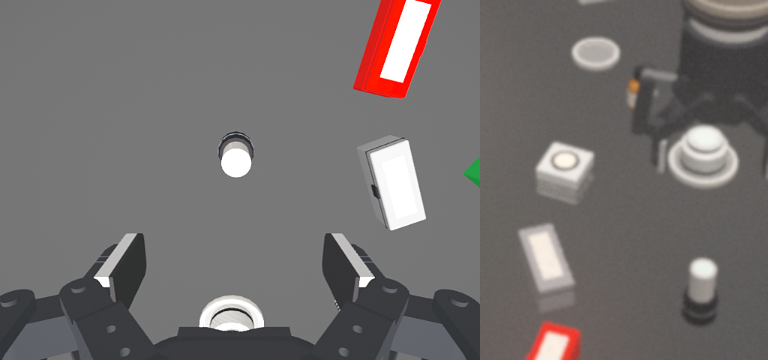

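The condenser sits inside its nest (side view, right). The eyepiece top is at about (315,217) in full wrist pixels, and the slide box label is at about (528,248).

Run:
```python
from h import *
im=cv2.imread("pics/w4.png");C=cam("wrist")
c=blob(im,(315,217),235,r=40)
for z in(.058,.064):
  w=np.array([plane(C,p[0],z)[:2] for p in c]).astype(np.float32)*1000
  print(z,cv2.fitEllipse(w),cv2.boundingRect(c))
# eyecup bottom end: black
lowpts=np.array([p for p in c if p[0][1]>216]);w=np.array([plane(C,p[0],.064)[:2] for p in lowpts]).astype(np.float32)*1000
print(cv2.fitEllipse(w))
for lo in(170,235):
  c=blob(im,(528,248),lo,r=75)
  w=np.array([plane(C,p[0],.034)[:2] for p in c]).astype(np.float32)*1000
  print(cv2.boundingRect(c),cv2.minAreaRect(w))
```

```text
0.058 ((463.64044189453125, 303.2115173339844), (24.121803283691406, 24.616939544677734), 89.9100570678711) (295, 198, 40, 38)
0.064 ((463.6063537597656, 304.6709899902344), (23.538957595825195, 24.02214241027832), 89.91028594970703) (295, 198, 40, 38)
((463.6235656738281, 304.2049255371094), (22.49241065979004, 23.94902229309082), 91.72437286376953)
(493, 187, 75, 120) ((616.7398681640625, 273.2819519042969), (35.70547866821289, 83.49041748046875), 21.433969497680664)
(494, 187, 73, 120) ((616.9319458007812, 273.2247619628906), (34.2385368347168, 82.49596405029297), 21.346637725830078)
```

drive_tool([
  {"claw":0.085,"dx":0.0145,"dy":0.001,"dz":0.02,"wx":0,"wy":0,"wz":0},
  {"claw":0.075,"dx":0,"dy":0,"dz":0.03,"wx":0,"wy":0,"wz":0},
  {"claw":0.065,"dx":0,"dy":0,"dz":0.03,"wx":0,"wy":0,"wz":0},
  {"claw":0.06,"dx":0,"dy":0,"dz":0.03,"wx":0,"wy":0,"wz":0},
  {"claw":0.06,"dx":0,"dy":0,"dz":0.02,"wx":0,"wy":0,"wz":0},
  {"claw":0.06,"dx":0,"dy":0,"dz":0,"wx":0,"wy":0,"wz":0},
  {"claw":0.04,"dx":0,"dy":0,"dz":0,"wx":0,"wy":0,"wz":0},
  {"claw":0.03,"dx":0,"dy":0,"dz":0,"wx":0,"wy":0,"wz":0},
  {"claw":0.025,"dx":0,"dy":0,"dz":0,"wx":0,"wy":0,"wz":0},
  {"claw":0.018,"dx":0,"dy":0,"dz":0,"wx":0,"wy":0,"wz":0},
  {"claw":0.014,"dx":0,"dy":0,"dz":0,"wx":0,"wy":0,"wz":0},
  {"claw":0.014,"dx":0,"dy":0,"dz":0,"wx":0,"wy":0,"wz":0},
  {"claw":0.014,"dx":0,"dy":0,"dz":0,"wx":0,"wy":0,"wz":0},
], newtons=35)

```text
t: 10.15
eef_pos: [0.4635, 0.3068, 0.0596]
tool_rot: [0.0, 0.707, 0.707, 0.001]
contact_force: [-1.0, -1.4, 7.0]
gripper_width: 0.268
grasp_force: 34.1
```

drive_tool([
  {"claw":0.014,"dx":0,"dy":0,"dz":-0.01,"wx":0,"wy":0,"wz":0},
  {"claw":0.014,"dx":0,"dy":0,"dz":-0.03,"wx":0,"wy":0,"wz":0},
  {"claw":0.014,"dx":0,"dy":0,"dz":-0.04,"wx":0,"wy":0,"wz":0},
  {"claw":0.014,"dx":-0.02,"dy":0.01,"dz":-0.04,"wx":0,"wy":0,"wz":0},
  {"claw":0.014,"dx":-0.04,"dy":0.015,"dz":-0.02,"wx":0,"wy":0,"wz":0},
  {"claw":0.014,"dx":-0.045,"dy":0.015,"dz":0,"wx":0,"wy":0,"wz":0},
  {"claw":0.014,"dx":-0.045,"dy":0.015,"dz":0,"wx":0,"wy":0,"wz":0},
  {"claw":0.014,"dx":-0.045,"dy":0.015,"dz":0,"wx":0,"wy":0,"wz":0},
  {"claw":0.014,"dx":-0.045,"dy":0.015,"dz":0,"wx":0,"wy":0,"wz":0},
  {"claw":0.014,"dx":-0.045,"dy":0.015,"dz":0,"wx":0,"wy":0,"wz":0},
  {"claw":0.014,"dx":-0.045,"dy":0.015,"dz":0,"wx":0,"wy":0,"wz":0},
  {"claw":0.014,"dx":-0.04,"dy":0.01,"dz":0,"wx":0,"wy":0,"wz":0},
  {"claw":0.014,"dx":-0.025,"dy":0.005,"dz":0,"wx":0,"wy":0,"wz":0},
  {"claw":0.014,"dx":-0.014,"dy":0,"dz":0,"wx":0,"wy":0,"wz":0},
  {"claw":0.014,"dx":0,"dy":0,"dz":0,"wx":0,"wy":0,"wz":0},
  {"claw":0.014,"dx":0,"dy":0,"dz":0,"wx":0,"wy":0,"wz":0},
])

```text
t: 12.15
eef_pos: [0.5929, -0.1007, 0.1988]
tool_rot: [-0.0, 0.706, 0.708, 0.0]
contact_force: [-0.6, -0.3, -1.1]
gripper_width: 0.272
grasp_force: 34.5
```

Run:
```python
from h import *
o=get_obs();p,d=read_camera("wrist");C=cam("wrist",o);cv2.imwrite("pics/w5.png",p[:,:,::-1])
print(o["eef_pos"],o["tool_rot"])
K,R,q=C;uv=K@R.T@(np.array([.5945,-.105,.009])-q);uv=uv[:2]/uv[2];print(uv)
```

```text
[ 0.5929 -0.1007  0.1988] [-0.0004  0.7064  0.7078  0.0003]
[314.5428 221.2388]
```

View pics/w5.png

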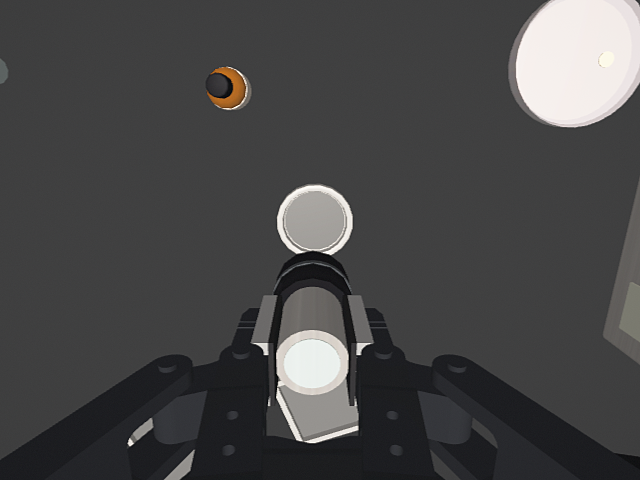

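The nest is at (315,220), within a pixel of the prediction. The eyepiece hangs straight, so I'm lowering it.

drive_tool([
  {"claw":0.014,"dx":-0.002,"dy":0.0015,"dz":0.02,"wx":0,"wy":0,"wz":0},
  {"claw":0.014,"dx":0,"dy":0,"dz":0.03,"wx":0,"wy":0,"wz":0},
  {"claw":0.014,"dx":0,"dy":0,"dz":0.03,"wx":0,"wy":0,"wz":0},
  {"claw":0.014,"dx":0,"dy":0,"dz":0.03,"wx":0,"wy":0,"wz":0},
  {"claw":0.014,"dx":0,"dy":0,"dz":0.015,"wx":0,"wy":0,"wz":0},
  {"claw":0.014,"dx":0,"dy":0,"dz":0.005,"wx":0,"wy":0,"wz":0},
  {"claw":0.014,"dx":0,"dy":0,"dz":0.003,"wx":0,"wy":0,"wz":0},
  {"claw":0.014,"dx":0,"dy":0,"dz":0,"wx":0,"wy":0,"wz":0},
  {"claw":0.014,"dx":0,"dy":0,"dz":0,"wx":0,"wy":0,"wz":0},
])

```text
t: 13.32
eef_pos: [0.595, -0.1046, 0.0666]
tool_rot: [0.001, 0.707, 0.707, 0.0]
contact_force: [0.3, 0.2, -2.4]
gripper_width: 0.267
grasp_force: 34.4
```

drive_tool([
  {"claw":0.014,"dx":0.0015,"dy":0,"dz":0.002,"wx":0,"wy":0,"wz":0},
  {"claw":0.014,"dx":0,"dy":0,"dz":0.001,"wx":0,"wy":0,"wz":0},
  {"claw":0.014,"dx":0,"dy":0,"dz":0.001,"wx":0,"wy":0,"wz":0},
  {"claw":0.014,"dx":0,"dy":0,"dz":0,"wx":0,"wy":0,"wz":0},
])

```text
t: 13.82
eef_pos: [0.5947, -0.1028, 0.0626]
tool_rot: [-0.0, 0.707, 0.707, 0.0]
contact_force: [-2.8, 1.2, 7.2]
gripper_width: 0.27
grasp_force: 35.3
```

drive_tool([
  {"claw":0.025,"dx":0,"dy":0,"dz":0,"wx":0,"wy":0,"wz":0},
  {"claw":0.03,"dx":0,"dy":0,"dz":0,"wx":0,"wy":0,"wz":0},
  {"claw":0.045,"dx":0,"dy":0,"dz":0,"wx":0,"wy":0,"wz":0},
  {"claw":0.055,"dx":0,"dy":0,"dz":0,"wx":0,"wy":0,"wz":0},
  {"claw":0.055,"dx":0,"dy":0,"dz":-0.02,"wx":0,"wy":0,"wz":0},
  {"claw":0.055,"dx":0,"dy":0,"dz":-0.04,"wx":0,"wy":0,"wz":0},
  {"claw":0.055,"dx":0,"dy":0,"dz":-0.04,"wx":0,"wy":0,"wz":0},
  {"claw":0.07,"dx":0.03,"dy":0.002,"dz":-0.03,"wx":0,"wy":0,"wz":0},
  {"claw":0.085,"dx":0.045,"dy":0.0025,"dz":0,"wx":0,"wy":0,"wz":0},
  {"claw":0.085,"dx":0.045,"dy":0.0025,"dz":0,"wx":0,"wy":0,"wz":0},
  {"claw":0.085,"dx":0.045,"dy":0.0025,"dz":0,"wx":0,"wy":0,"wz":0},
  {"claw":0.085,"dx":0.045,"dy":0.0025,"dz":0,"wx":0,"wy":0,"wz":0},
  {"claw":0.085,"dx":0.045,"dy":0.0025,"dz":0,"wx":0,"wy":0,"wz":0},
  {"claw":0.085,"dx":0.045,"dy":0.0025,"dz":0,"wx":0,"wy":0,"wz":0},
  {"claw":0.085,"dx":0.04,"dy":0.0025,"dz":0,"wx":0,"wy":0,"wz":0},
  {"claw":0.085,"dx":0.035,"dy":0.002,"dz":0,"wx":0,"wy":0,"wz":-5},
  {"claw":0.085,"dx":0,"dy":0,"dz":0,"wx":0,"wy":0,"wz":-8},
  {"claw":0.085,"dx":0,"dy":0,"dz":0,"wx":0,"wy":0,"wz":-8.4},
  {"claw":0.085,"dx":0,"dy":0,"dz":0,"wx":0,"wy":0,"wz":0},
  {"claw":0.085,"dx":0,"dy":0,"dz":0,"wx":0,"wy":0,"wz":0},
])

```text
t: 16.32
eef_pos: [0.6162, 0.2718, 0.1926]
tool_rot: [0.0, 0.565, 0.825, 0.0]
contact_force: [0.2, 0.7, 0.1]
gripper_width: 0.995
grasp_force: 0.0
```

Run:
```python
from h import *
o=get_obs();p,d=read_camera("wrist");C=cam("wrist",o);cv2.imwrite("pics/w6.png",p[:,:,::-1])
s,_=read_camera("scene");cv2.imwrite("pics/s6.png",s[:,:,::-1])
im=p[:,:,::-1]
w,x,y,z=o["tool_rot"];T=Ro.from_quat([x,y,z,w]).as_matrix();print(o["eef_pos"],"tool y deg",np.degrees(np.arctan2(T[1,1],T[0,1])))
K,R,q=C;P=np.array([.6168,.2733,.034]);uv=K@R.T@(P-q);uv=uv[:2]/uv[2];print(uv)
g=im[int(uv[1]),int(uv[0])];print(g)
for lo in(120,170):
  c=blob(im,tuple(uv.astype(int)),lo,r=110)
  W=np.array([plane(C,a[0],.034)[:2] for a in c]).astype(np.float32)*1000
  print(cv2.boundingRect(c),cv2.minAreaRect(W))
v=cv2.hconcat([cv2.resize(p,(480,360)),cv2.resize(s[150:300,230:360],(312,360))])[:,:,::-1];cv2.imwrite("pics/v6.png",v)
```

```text
[0.6162 0.2718 0.1926] tool y deg 21.21891259332817
[314.2958 224.5778]
[234 243 248]
(289, 166, 52, 114) ((617.0441284179688, 273.17120361328125), (34.93621826171875, 82.02613830566406), 21.355125427246094)
(291, 167, 49, 100) ((615.2297973632812, 277.56787109375), (32.703792572021484, 71.22215270996094), 20.869762420654297)
```

View pics/v6.png

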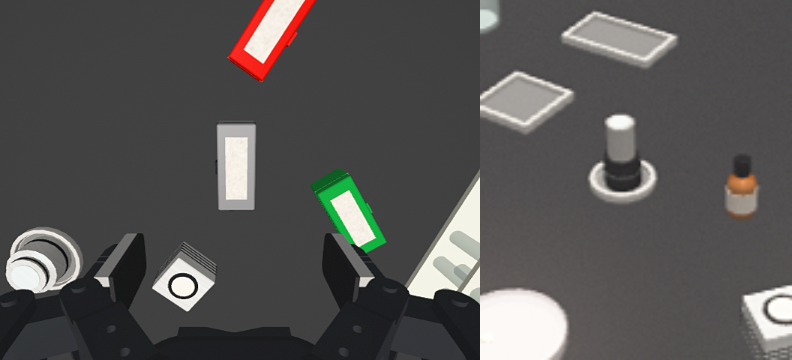

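The slide box is centred under the gripper, and its measured outline (82×35 mm at 21.4°) matches. The eyepiece stands in its nest (right).

drive_tool([
  {"claw":0.07,"dx":0.001,"dy":0.001,"dz":0.02,"wx":0,"wy":0,"wz":0},
  {"claw":0.06,"dx":0,"dy":0,"dz":0.04,"wx":0,"wy":0,"wz":0},
  {"claw":0.06,"dx":0,"dy":0,"dz":0.04,"wx":0,"wy":0,"wz":0},
  {"claw":0.06,"dx":0,"dy":0,"dz":0.04,"wx":0,"wy":0,"wz":0},
  {"claw":0.06,"dx":0,"dy":0,"dz":0.015,"wx":0,"wy":0,"wz":0},
  {"claw":0.06,"dx":0,"dy":0,"dz":0.005,"wx":0,"wy":0,"wz":0},
  {"claw":0.05,"dx":0,"dy":0,"dz":0,"wx":0,"wy":0,"wz":0},
  {"claw":0.04,"dx":0,"dy":0,"dz":0,"wx":0,"wy":0,"wz":0},
  {"claw":0.032,"dx":0,"dy":0,"dz":0,"wx":0,"wy":0,"wz":0},
  {"claw":0.026,"dx":0,"dy":0,"dz":0,"wx":0,"wy":0,"wz":0},
  {"claw":0.026,"dx":0,"dy":0,"dz":0,"wx":0,"wy":0,"wz":0},
  {"claw":0.026,"dx":0,"dy":0,"dz":0,"wx":0,"wy":0,"wz":0},
], newtons=40)

```text
t: 17.92
eef_pos: [0.6177, 0.2739, 0.0335]
tool_rot: [0.001, 0.564, 0.826, 0.001]
contact_force: [-0.5, -0.7, 7.3]
gripper_width: 0.416
grasp_force: 41.4
```

drive_tool([
  {"claw":0.026,"dx":0,"dy":0,"dz":-0.01,"wx":0,"wy":0,"wz":0},
  {"claw":0.026,"dx":0,"dy":0,"dz":-0.03,"wx":0,"wy":0,"wz":0},
  {"claw":0.026,"dx":0,"dy":0,"dz":-0.04,"wx":0,"wy":0,"wz":0},
  {"claw":0.026,"dx":-0.01,"dy":-0.008,"dz":-0.04,"wx":0,"wy":0,"wz":0},
  {"claw":0.026,"dx":-0.025,"dy":-0.022,"dz":-0.03,"wx":0,"wy":0,"wz":0},
  {"claw":0.026,"dx":-0.035,"dy":-0.03,"dz":-0.01,"wx":0,"wy":0,"wz":0},
  {"claw":0.026,"dx":-0.035,"dy":-0.03,"dz":0,"wx":0,"wy":0,"wz":0},
  {"claw":0.026,"dx":-0.035,"dy":-0.03,"dz":0,"wx":0,"wy":0,"wz":0},
  {"claw":0.026,"dx":-0.035,"dy":-0.03,"dz":0,"wx":0,"wy":0,"wz":0},
  {"claw":0.026,"dx":-0.035,"dy":-0.03,"dz":0,"wx":0,"wy":0,"wz":0},
  {"claw":0.026,"dx":-0.035,"dy":-0.03,"dz":0,"wx":0,"wy":0,"wz":0},
  {"claw":0.026,"dx":-0.035,"dy":-0.03,"dz":0,"wx":0,"wy":0,"wz":0},
  {"claw":0.026,"dx":-0.035,"dy":-0.03,"dz":0,"wx":0,"wy":0,"wz":0},
  {"claw":0.026,"dx":-0.035,"dy":-0.03,"dz":0,"wx":0,"wy":0,"wz":0},
  {"claw":0.026,"dx":-0.035,"dy":-0.03,"dz":0,"wx":0,"wy":0,"wz":0},
  {"claw":0.026,"dx":-0.02,"dy":-0.02,"dz":0,"wx":0,"wy":0,"wz":0},
  {"claw":0.026,"dx":-0.005,"dy":-0.001,"dz":0,"wx":0,"wy":0,"wz":0},
  {"claw":0.026,"dx":0,"dy":0,"dz":0,"wx":0,"wy":0,"wz":0},
  {"claw":0.026,"dx":0,"dy":0,"dz":0,"wx":0,"wy":0,"wz":0},
])

```text
t: 20.3
eef_pos: [0.44, -0.2351, 0.1918]
tool_rot: [-0.0, 0.563, 0.827, 0.0]
contact_force: [-0.2, -0.4, -0.8]
gripper_width: 0.412
grasp_force: 40.4
```

Run:
```python
from h import *
o=get_obs();p,d=read_camera("wrist");C=cam("wrist",o);cv2.imwrite("pics/w7.png",p[:,:,::-1])
w,x,y,z=o["tool_rot"];T=Ro.from_quat([x,y,z,w]).as_matrix();print(o["eef_pos"],o["gripper_width"],"tool y deg",np.degrees(np.arctan2(T[1,1],T[0,1])))
K,R,q=C
for P in([.455,-.32,.009],[.6035,-.275,.009]):
  uv=K@R.T@(np.array(P)-q);print(uv[:2]/uv[2])
```

```text
[ 0.44   -0.2351  0.1918] 0.4118119931335008 tool y deg 21.532297411231667
[291.782  318.2453]
[478.2982 331.7798]
```

View pics/w7.png

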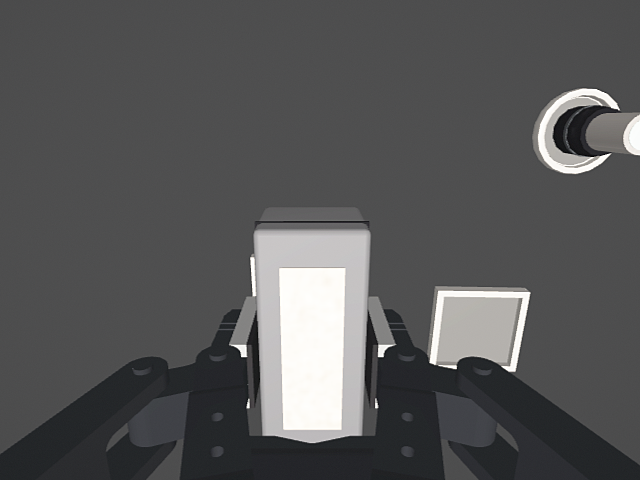

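The camera side hides the oblong nest (its left edge shows at (253,275)). The square nest is at (478,330). I'll go past the oblong nest and look back at it.

drive_tool([
  {"claw":0.026,"dx":-0.03,"dy":-0.003,"dz":0,"wx":0,"wy":0,"wz":-0.9},
  {"claw":0.026,"dx":-0.04,"dy":-0.004,"dz":0,"wx":0,"wy":0,"wz":0},
  {"claw":0.026,"dx":-0.04,"dy":-0.004,"dz":0,"wx":0,"wy":0,"wz":0},
  {"claw":0.026,"dx":-0.04,"dy":-0.004,"dz":0,"wx":0,"wy":0,"wz":0},
  {"claw":0.026,"dx":-0.034,"dy":-0.003,"dz":0,"wx":0,"wy":0,"wz":0},
  {"claw":0.026,"dx":0,"dy":0,"dz":0,"wx":0,"wy":0,"wz":0},
  {"claw":0.026,"dx":0,"dy":0,"dz":0,"wx":0,"wy":0,"wz":0},
])

```text
t: 21.22
eef_pos: [0.4924, -0.4121, 0.1913]
tool_rot: [-0.001, 0.556, 0.831, 0.0]
contact_force: [-0.2, -0.2, -2.5]
gripper_width: 0.413
grasp_force: 40.4
```

Run:
```python
from h import *
o=get_obs();p,d=read_camera("wrist");C=cam("wrist",o);cv2.imwrite("pics/w8.png",p[:,:,::-1]);im=p[:,:,::-1]
w,x,y,z=o["tool_rot"];T=Ro.from_quat([x,y,z,w]).as_matrix();print(o["eef_pos"],o["gripper_width"],"tool y deg",np.degrees(np.arctan2(T[1,1],T[0,1])))
K,R,q=C
for P in([.455,-.32,.009],[.6035,-.275,.009]):
  uv=K@R.T@(np.array(P)-q);uv=(uv[:2]/uv[2]).astype(int);print(uv,im[uv[1],uv[0]])
  for lo in(110,150):
    try:
      c=blob(im,(int(uv[0]),int(uv[1])),lo,r=90)
      W=np.array([plane(C,a[0],.009)[:2] for a in c]).astype(np.float32)*1000
      r=cv2.minAreaRect(W);print(lo,cv2.boundingRect(c),r,"tool offset mm",T.T@(np.r_[np.array(r[0])/1000,0]-np.r_[o["eef_pos"][:2],0])*1000)
    except Exception as e: print(e)
```

```text
[ 0.4924 -0.4121  0.1913] 0.412681708161846 tool y deg 22.38671525146578
[313  78] [191 196 199]
110 (266, 0, 96, 162) ((456.8020935058594, -323.9632568359375), (62.891517639160156, 103.92733764648438), 22.331565856933594) tool offset mm [95.0656  0.6338  0.1517]
150 (267, 0, 95, 162) ((456.73876953125, -323.9892272949219), (62.69188690185547, 103.93994903564453), 22.3433837890625) tool offset mm [95.0657  0.5654  0.1517]
[534 100] [154 158 161]
110 (470, 41, 130, 116) ((601.9920654296875, -275.81927490234375), (77.41650390625, 74.34687805175781), 20.443138122558594) tool offset mm [ 84.2847 153.2174   0.1285]
150 (473, 41, 126, 116) ((603.0451049804688, -275.3364562988281), (74.47547912597656, 74.13333129882812), 20.443008422851562) tool offset mm [ 84.3301 154.3749   0.1285]
```

drive_tool([
  {"claw":0.026,"dx":0.03,"dy":0.0005,"dz":0,"wx":0,"wy":0,"wz":0},
  {"claw":0.026,"dx":0.04,"dy":0,"dz":0.01,"wx":0,"wy":0,"wz":0},
  {"claw":0.026,"dx":0.028,"dy":0,"dz":0.03,"wx":0,"wy":0,"wz":0},
  {"claw":0.026,"dx":0,"dy":0,"dz":0.04,"wx":0,"wy":0,"wz":0},
  {"claw":0.026,"dx":0,"dy":0,"dz":0.04,"wx":0,"wy":0,"wz":0},
  {"claw":0.026,"dx":0,"dy":0,"dz":0.02,"wx":0,"wy":0,"wz":0},
  {"claw":0.026,"dx":0,"dy":0,"dz":0.008,"wx":0,"wy":0,"wz":0},
  {"claw":0.026,"dx":0,"dy":0,"dz":0.003,"wx":0,"wy":0,"wz":0},
  {"claw":0.026,"dx":0,"dy":0,"dz":0,"wx":0,"wy":0,"wz":0},
  {"claw":0.026,"dx":0,"dy":0,"dz":0,"wx":0,"wy":0,"wz":0},
])

```text
t: 22.52
eef_pos: [0.4559, -0.3231, 0.0417]
tool_rot: [0.001, 0.557, 0.83, 0.0]
contact_force: [-0.1, 0.9, -1.6]
gripper_width: 0.41
grasp_force: 40.4
```

drive_tool([
  {"claw":0.026,"dx":0.0015,"dy":0,"dz":0.002,"wx":0,"wy":0,"wz":0},
  {"claw":0.026,"dx":0,"dy":0,"dz":0.002,"wx":0,"wy":0,"wz":0},
  {"claw":0.026,"dx":0,"dy":0,"dz":0.001,"wx":0,"wy":0,"wz":0},
  {"claw":0.026,"dx":0,"dy":0,"dz":0,"wx":0,"wy":0,"wz":0},
])

```text
t: 23.02
eef_pos: [0.4547, -0.3213, 0.0364]
tool_rot: [-0.0, 0.557, 0.83, 0.0]
contact_force: [-2.4, 2.4, 7.6]
gripper_width: 0.411
grasp_force: 41.4
```

drive_tool([
  {"claw":0.04,"dx":0,"dy":0,"dz":0,"wx":0,"wy":0,"wz":0},
  {"claw":0.045,"dx":0,"dy":0,"dz":0,"wx":0,"wy":0,"wz":0},
  {"claw":0.055,"dx":0,"dy":0,"dz":-0.001,"wx":0,"wy":0,"wz":0},
  {"claw":0.055,"dx":0,"dy":0,"dz":-0.02,"wx":0,"wy":0,"wz":0},
  {"claw":0.055,"dx":0,"dy":0,"dz":-0.04,"wx":0,"wy":0,"wz":0},
  {"claw":0.055,"dx":0,"dy":0,"dz":-0.04,"wx":0,"wy":0,"wz":0},
  {"claw":0.07,"dx":0.01,"dy":0.01,"dz":-0.04,"wx":0,"wy":0,"wz":0},
  {"claw":0.085,"dx":0.025,"dy":0.023,"dz":-0.02,"wx":0,"wy":0,"wz":0},
  {"claw":0.085,"dx":0.035,"dy":0.032,"dz":0,"wx":0,"wy":0,"wz":0},
  {"claw":0.085,"dx":0.035,"dy":0.032,"dz":0,"wx":0,"wy":0,"wz":0},
  {"claw":0.085,"dx":0.035,"dy":0.032,"dz":0,"wx":0,"wy":0,"wz":0},
  {"claw":0.085,"dx":0.035,"dy":0.032,"dz":0,"wx":0,"wy":0,"wz":0},
  {"claw":0.085,"dx":0.035,"dy":0.032,"dz":0,"wx":0,"wy":0,"wz":0},
  {"claw":0.085,"dx":0.035,"dy":0.032,"dz":0,"wx":0,"wy":0,"wz":0},
  {"claw":0.085,"dx":0.035,"dy":0.032,"dz":0,"wx":0,"wy":0,"wz":0},
  {"claw":0.085,"dx":0.035,"dy":0.032,"dz":0,"wx":0,"wy":0,"wz":10},
  {"claw":0.085,"dx":0.0,"dy":0.0,"dz":0,"wx":0,"wy":0,"wz":10},
  {"claw":0.085,"dx":0,"dy":0,"dz":0,"wx":0,"wy":0,"wz":10},
  {"claw":0.085,"dx":0,"dy":0,"dz":0,"wx":0,"wy":0,"wz":9},
  {"claw":0.085,"dx":0,"dy":0,"dz":0,"wx":0,"wy":0,"wz":0},
])

```text
t: 25.52
eef_pos: [0.6025, 0.0797, 0.1967]
tool_rot: [0.0, 0.802, 0.598, -0.0]
contact_force: [1.4, -0.4, -0.1]
gripper_width: 0.995
grasp_force: 0.0
```

```bash
cat > lamp.py <<'E'
from h import *
import sys
o=get_obs();p,d=read_camera("wrist");C=cam("wrist",o);cv2.imwrite(f"pics/{sys.argv[1]}.png",p[:,:,::-1]);im=p[:,:,::-1]
w,x,y,z=o["tool_rot"];T=Ro.from_quat([x,y,z,w]).as_matrix();print(o["eef_pos"],"tool y deg",np.degrees(np.arctan2(T[1,1],T[0,1])))
K,R,q=C
uv=K@R.T@(np.array([.6121,.1365,.036])-q);uv=(uv[:2]/uv[2]).astype(int);print(uv,im[uv[1],uv[0]])
for lo in(150,180,210):
    c=blob(im,(int(uv[0]),int(uv[1])),lo,r=90)
    W=np.array([plane(C,a[0],.036)[:2] for a in c]).astype(np.float32)*1000
    r=cv2.minAreaRect(W);print(lo,cv2.boundingRect(c),r,"tool offset mm",T.T@(np.r_[np.array(r[0])/1000,0]-np.r_[o["eef_pos"][:2],0])*1000)
E
python3 lamp.py w9
python3 - <<'E'
import sys; sys.path.insert(0,'.')
from h import *
s,_=read_camera("scene");a=cv2.imread('pics/w9.png')
cv2.imwrite("pics/v9.png",cv2.hconcat([cv2.resize(a,(480,360)),cv2.resize(s[130:280,220:350],(312,360))[:,:,::-1]]))
E
```

```text
[0.6025 0.0797 0.1967] tool y deg -16.60928317134132
[301 142] [247 252 254]
150 (265, 107, 73, 75) ((611.1111450195312, 135.1701202392578), (47.42029571533203, 47.6264762878418), 71.45731353759766) tool offset mm [55.57   -7.6096 -0.0206]
180 (265, 107, 73, 74) ((611.0042114257812, 135.28359985351562), (47.236141204833984, 47.374473571777344), 71.48674011230469) tool offset mm [55.6481 -7.7445 -0.0206]
210 (266, 107, 72, 74) ((611.2344360351562, 135.17552185058594), (47.13801193237305, 46.53547286987305), 71.51556396484375) tool offset mm [55.6104 -7.493  -0.0206]
```

View pics/v9.png

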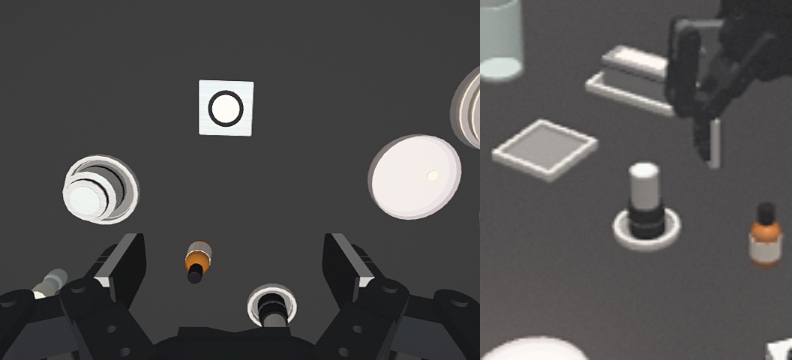

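The lamp is at (300,144) in wrist pixels, measured 47×47 mm at −18.5°. The slide box sits in its nest (right), partly hidden by the gripper.

drive_tool([
  {"claw":0.085,"dx":0.03,"dy":-0.004,"dz":0.01,"wx":0,"wy":0,"wz":1.9},
  {"claw":0.085,"dx":0.0255,"dy":-0.003,"dz":0.02,"wx":0,"wy":0,"wz":0},
  {"claw":0.085,"dx":0,"dy":0,"dz":0.04,"wx":0,"wy":0,"wz":0},
  {"claw":0.085,"dx":0,"dy":0,"dz":0.02,"wx":0,"wy":0,"wz":0},
  {"claw":0.085,"dx":0,"dy":0,"dz":0,"wx":0,"wy":0,"wz":0},
  {"claw":0.085,"dx":0,"dy":0,"dz":0,"wx":0,"wy":0,"wz":0},
], newtons=45)

```text
t: 26.38
eef_pos: [0.6137, 0.1343, 0.1081]
tool_rot: [0.0, 0.812, 0.583, 0.001]
contact_force: [0.7, 0.6, 0.2]
gripper_width: 0.996
grasp_force: 0.0
```

```bash
python3 lamp.py w10
```

```text
[0.6137 0.1343 0.1081] tool y deg -18.62449773261427
[307 267] [244 250 252]
150 (257, 224, 99, 90) ((611.221923828125, 135.5042266845703), (47.48935317993164, 47.68949508666992), 71.57099151611328) tool offset mm [ 0.3652 -2.7424 -0.0041]
180 (257, 224, 98, 90) ((611.0675659179688, 135.53004455566406), (47.33723831176758, 47.38030242919922), 71.57099151611328) tool offset mm [ 0.3403 -2.8969 -0.0044]
210 (258, 225, 97, 88) ((611.052734375, 135.50665283203125), (46.37704849243164, 47.195640563964844), 71.29337310791016) tool offset mm [ 0.3134 -2.9035 -0.0044]
```

drive_tool([
  {"claw":0.085,"dx":0,"dy":-0.0028,"dz":0.02,"wx":0,"wy":0,"wz":0},
  {"claw":0.085,"dx":0,"dy":0,"dz":0.03,"wx":0,"wy":0,"wz":0},
  {"claw":0.085,"dx":0,"dy":0,"dz":0.02,"wx":0,"wy":0,"wz":0},
  {"claw":0.085,"dx":0,"dy":0,"dz":0.005,"wx":0,"wy":0,"wz":0},
  {"claw":0.065,"dx":0,"dy":0,"dz":0,"wx":0,"wy":0,"wz":0},
  {"claw":0.055,"dx":0,"dy":0,"dz":0,"wx":0,"wy":0,"wz":0},
  {"claw":0.048,"dx":0,"dy":0,"dz":0,"wx":0,"wy":0,"wz":0},
  {"claw":0.038,"dx":0,"dy":0,"dz":0,"wx":0,"wy":0,"wz":0},
  {"claw":0.038,"dx":0,"dy":0,"dz":0,"wx":0,"wy":0,"wz":0},
  {"claw":0.038,"dx":0,"dy":0,"dz":0,"wx":0,"wy":0,"wz":0},
])

```text
t: 27.68
eef_pos: [0.6112, 0.1356, 0.0331]
tool_rot: [0.0, 0.812, 0.583, 0.001]
contact_force: [0.2, -1.2, 6.2]
gripper_width: 0.551
grasp_force: 47.8
```

drive_tool([
  {"claw":0.038,"dx":0,"dy":0,"dz":-0.01,"wx":0,"wy":0,"wz":0},
  {"claw":0.038,"dx":0,"dy":0,"dz":-0.03,"wx":0,"wy":0,"wz":0},
  {"claw":0.038,"dx":0,"dy":0,"dz":-0.04,"wx":0,"wy":0,"wz":0},
  {"claw":0.038,"dx":0,"dy":0,"dz":-0.04,"wx":0,"wy":0,"wz":0},
  {"claw":0.038,"dx":-0.02,"dy":0.006,"dz":-0.03,"wx":0,"wy":0,"wz":0},
  {"claw":0.038,"dx":-0.04,"dy":0.0125,"dz":-0.02,"wx":0,"wy":0,"wz":0},
  {"claw":0.038,"dx":-0.04,"dy":0.0125,"dz":0,"wx":0,"wy":0,"wz":0},
  {"claw":0.038,"dx":-0.04,"dy":0.0125,"dz":0,"wx":0,"wy":0,"wz":0},
  {"claw":0.038,"dx":-0.04,"dy":0.0125,"dz":0,"wx":0,"wy":0,"wz":0},
  {"claw":0.038,"dx":-0.04,"dy":0.0125,"dz":0,"wx":0,"wy":0,"wz":0},
  {"claw":0.038,"dx":-0.04,"dy":0.0125,"dz":0,"wx":0,"wy":0,"wz":0},
  {"claw":0.038,"dx":-0.04,"dy":0.0125,"dz":0,"wx":0,"wy":0,"wz":0},
  {"claw":0.038,"dx":-0.04,"dy":0.0125,"dz":0,"wx":0,"wy":0,"wz":0},
  {"claw":0.038,"dx":-0.035,"dy":0.0125,"dz":0,"wx":0,"wy":0,"wz":0},
  {"claw":0.038,"dx":-0.017,"dy":0.005,"dz":0,"wx":0,"wy":0,"wz":-9},
  {"claw":0.038,"dx":0,"dy":0,"dz":0,"wx":0,"wy":0,"wz":-10},
  {"claw":0.038,"dx":0,"dy":0,"dz":0,"wx":0,"wy":0,"wz":-10},
  {"claw":0.038,"dx":0,"dy":0,"dz":0,"wx":0,"wy":0,"wz":-10},
  {"claw":0.038,"dx":0,"dy":0,"dz":0,"wx":0,"wy":0,"wz":0},
  {"claw":0.038,"dx":0,"dy":0,"dz":0,"wx":0,"wy":0,"wz":0},
])

```text
t: 30.18
eef_pos: [0.6018, -0.2753, 0.2018]
tool_rot: [-0.0, 0.572, 0.82, -0.0]
contact_force: [0.5, 0.1, -0.9]
gripper_width: 0.553
grasp_force: 47.0
```

```bash
cat > n.py <<'E'
from h import *
o=get_obs()
w,x,y,z=o["tool_rot"];T=Ro.from_quat([x,y,z,w]).as_matrix();print(o["eef_pos"],o["gripper_width"],"tool y deg",np.degrees(np.arctan2(T[1,1],T[0,1])))
print("to nest, tool mm",T.T@(np.array([.603,-.2754,o["eef_pos"][2]])-o["eef_pos"])*1000)
E
python3 n.py
python3 - <<'E'
import sys; sys.path.insert(0,'.')
from h import *
s,_=read_camera("scene");a,_=read_camera("wrist")
cv2.imwrite("pics/v11.png",cv2.hconcat([cv2.resize(a,(480,360)),cv2.resize(s[100:250,220:350],(312,360))])[:,:,::-1])
E
```

```text
[ 0.6018 -0.2753  0.2018] 0.5532156134215958 tool y deg 20.207793118416085
to nest, tool mm [-0.5584  1.0863 -0.0006]
```

View pics/v11.png

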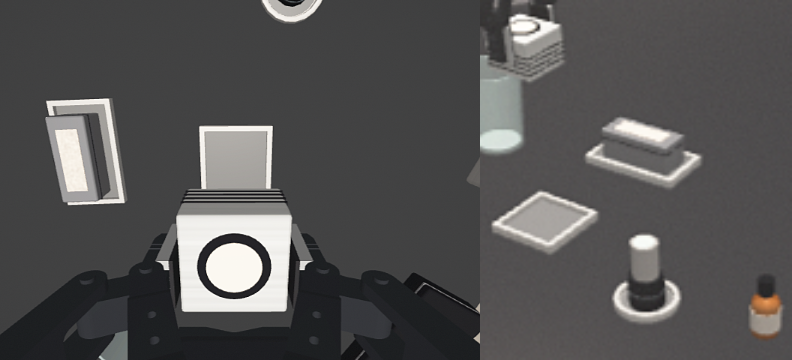

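The lamp is aligned with its nest (wrist view (236,160)), and the slide box and eyepiece sit in theirs. I'm lowering the lamp.

drive_tool([
  {"claw":0.038,"dx":0,"dy":0.001,"dz":0.02,"wx":0,"wy":0,"wz":0},
  {"claw":0.038,"dx":0,"dy":0,"dz":0.04,"wx":0,"wy":0,"wz":0},
  {"claw":0.038,"dx":0,"dy":0,"dz":0.04,"wx":0,"wy":0,"wz":0},
  {"claw":0.038,"dx":0,"dy":0,"dz":0.035,"wx":0,"wy":0,"wz":0},
  {"claw":0.038,"dx":0,"dy":0,"dz":0.015,"wx":0,"wy":0,"wz":0},
  {"claw":0.038,"dx":0,"dy":0,"dz":0.007,"wx":0,"wy":0,"wz":0},
  {"claw":0.038,"dx":0,"dy":0,"dz":0.003,"wx":0,"wy":0,"wz":0},
  {"claw":0.038,"dx":0,"dy":0,"dz":0,"wx":0,"wy":0,"wz":0},
  {"claw":0.038,"dx":0,"dy":0,"dz":0,"wx":0,"wy":0,"wz":0},
])

```text
t: 31.4
eef_pos: [0.6036, -0.2753, 0.0428]
tool_rot: [0.001, 0.571, 0.821, 0.0]
contact_force: [0.1, -0.4, -2.5]
gripper_width: 0.554
grasp_force: 47.0
```

```bash
python3 n.py
```

```text
[ 0.6036 -0.2753  0.0428] 0.5539186910627618 tool y deg 20.38909800185417
to nest, tool mm [ 0.1411 -0.6383 -0.001 ]
```

drive_tool([
  {"claw":0.038,"dx":0,"dy":0,"dz":0.003,"wx":0,"wy":0,"wz":0},
  {"claw":0.038,"dx":0,"dy":0,"dz":0.002,"wx":0,"wy":0,"wz":0},
  {"claw":0.038,"dx":0,"dy":0,"dz":0.001,"wx":0,"wy":0,"wz":0},
  {"claw":0.038,"dx":0,"dy":0,"dz":0.0005,"wx":0,"wy":0,"wz":0},
  {"claw":0.038,"dx":0,"dy":0,"dz":0,"wx":0,"wy":0,"wz":0},
])

```text
t: 32.02
eef_pos: [0.6029, -0.275, 0.0361]
tool_rot: [-0.0, 0.571, 0.821, -0.0]
contact_force: [-3.2, 1.9, 5.5]
gripper_width: 0.553
grasp_force: 48.0
```

Contact shows on the force reading, so the lamp is on the tray floor. I'm releasing it and retreating.

drive_tool([
  {"claw":0.05,"dx":0,"dy":0,"dz":0,"wx":0,"wy":0,"wz":0},
  {"claw":0.055,"dx":0,"dy":0,"dz":0,"wx":0,"wy":0,"wz":0},
  {"claw":0.065,"dx":0,"dy":0,"dz":0,"wx":0,"wy":0,"wz":0},
  {"claw":0.07,"dx":0,"dy":0,"dz":-0.005,"wx":0,"wy":0,"wz":0},
  {"claw":0.07,"dx":0,"dy":0,"dz":-0.03,"wx":0,"wy":0,"wz":0},
  {"claw":0.07,"dx":0,"dy":0,"dz":-0.04,"wx":0,"wy":0,"wz":0},
  {"claw":0.07,"dx":0,"dy":0,"dz":-0.04,"wx":0,"wy":0,"wz":0},
  {"claw":0.07,"dx":0,"dy":0,"dz":-0.04,"wx":0,"wy":0,"wz":0},
  {"claw":0.07,"dx":0,"dy":0,"dz":-0.04,"wx":0,"wy":0,"wz":0},
  {"claw":0.07,"dx":-0.04,"dy":0,"dz":-0.02,"wx":0,"wy":0,"wz":0},
  {"claw":0.07,"dx":-0.04,"dy":0,"dz":0,"wx":0,"wy":0,"wz":0},
  {"claw":0.07,"dx":0,"dy":0,"dz":0,"wx":0,"wy":0,"wz":0},
  {"claw":0.07,"dx":0,"dy":0,"dz":0,"wx":0,"wy":0,"wz":0},
])

```text
t: 33.65
eef_pos: [0.6307, -0.3492, 0.2499]
tool_rot: [-0.001, 0.571, 0.821, 0.0]
contact_force: [0.1, -0.3, -0.8]
gripper_width: 0.822
grasp_force: 0.0
```

Run:
```python
from h import *
s,_=read_camera("scene");a,_=read_camera("side")
cv2.imwrite("pics/v12.png",cv2.hconcat([cv2.resize(s[130:290,220:440],(440,320)),cv2.resize(a[130:310,280:480],(356,320))])[:,:,::-1])
```

```text
(no output)
```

View pics/v12.png

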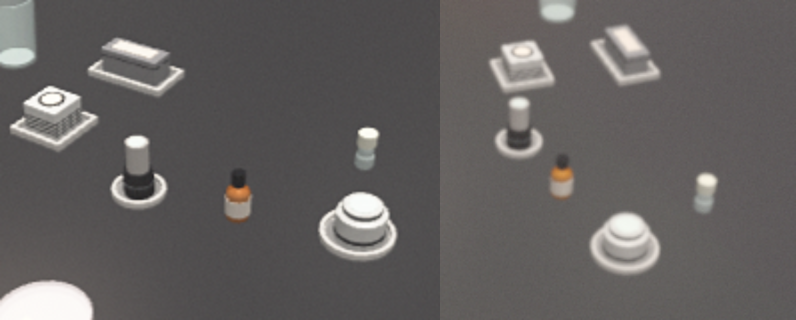

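In both views all four parts stand upright inside their trays: lamp (52,112), slide box (137,62), eyepiece (137,170) and condenser (360,220) in the left crop. The dropper and petri dish look undisturbed.

```bash
python3 -c "
from station import *
print(hand_in())"
```

```text
the job is handed in; nothing more can be done
None
```

All four parts are upright in their matching trays, the dropper bottle and petri dish weren't touched, and I handed the job in after about 34 s of robot time.

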